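Face a ring's hallmark to the inspection camera

TASK

A silver napkin ring is clamped on the braked turntable of the hallmark camera. Take the red T-key from its wooden block, fit it in the brake's slot down inside the post, turn it anticlockwise as far as it goes to free the turntable, then bring the turntable round by its spokes until the brass hallmark plate squarely faces the camera lens. Turn the key back clockwise until the brake is fully tight and leave it standing in the brake; never touch the polished ring with the gripper, and leave the tin, loupe and pliers where they lie.

Things in the scene. Friction and masses are not known exactly. Their poses are not given: they have to be found in the camera images.
- station: Camera station, fixed. Origin on the turntable axis at bench height, z up. Grey base, top at z 12 mm: a disc 132 mm across, a bar (x +-37) to y 207, an arm (y +-32) to x -168. Black camera block 62 mm wide, 86 high, at y 129 (lens) to 201, looks along -y at the turntable. Dark brake post 44 x 48 mm, top z 52 mm, at x -135, y 0; brake shoe and guides between post and turntable lie below z 28 mm.
- turntable: Steel disc 120 mm across (z 14 to 25 mm), hub 94 mm across up to z 42. Four level spokes 8 mm thick, centre line z 33 mm, from the hub to black 15 mm balls centred 93 mm from the axis, 45, 135, 225 and 315 degrees from the hallmark. Origin on the axis at bench height, x toward the hallmark. Freed, it turns either way under about 2 N at a spoke and stays where left; braked, it holds against 25 N.
- hallmark (a point): Middle of the face of the brass plate (17 wide, 19 mm high, three dark struck marks) on the side of the silver ring, 31 mm from the turntable axis, z 60 mm. Its x axis points outward from the turntable axis, z up. A red line on the hub lies under the plate. It must point along the station's +y, to the lens.
- silver_ring: Polished silver ring, 60 mm across, z 42 to 78 mm, clamped on the hub by a brass disc and a dark nut whose top is at z 90 mm; it turns with the turntable. Origin on the turntable axis at bench height, x through the hallmark, z up.
- camera_lens (a point): Centre of the camera's round lens, dark blue in a lit ring, 129 mm from the turntable axis, z 58 mm. Axes as the station's; the lens looks along -y.
- brake (a joint): Turn of the brass brake cam in the post (rad): 0 = fully tight (stop), grows anticlockwise seen from above; the shoe lets go at about 0.5, the loose stop is at 1.0. It starts tight and stays where it is left. Turning it takes about 0.4 N m.
- brake_slot (a point): Middle of the floor of the cam's slot, z 20 mm, on the axis of the post's bore. The slot is 7.5 mm wide, 14 mm deep and runs along this point's x axis (either way round); z up; it turns with the cam (tight: 61 degrees anticlockwise from the station's x). Above it the bore is 20 mm across up to the post's top at z 52 mm, with a 4 mm chamfer at the mouth.
- t_key: T-key, loose, 0.11 kg, upright in the block. Origin under its blade, z up, x along blade and handle. Blade 13.5 x 5 mm, 14 high (lowest 6 mm: 11.5 x 3); shank 14 mm thick to z 64; red handle 64 (x) x 12 (y) mm, z 64 to 78. Fully home its origin is at the slot floor. The blade has about 0.2 rad play either way in the slot: turn the handle 0.2 to 0.4 past the cam angle wanted.
- key_handle (a point): Middle of the T-key's handle, where to grip it across its 12 mm width; 71 mm above the key's origin. Axes as the key's.
- key_block: Wooden block 54 x 54 x 48 mm, fixed, origin at the centre of its underside. The key stands in the hole, 16.5 mm across and 40 mm deep, in the middle of its top.
- bead_tin: White screw-lid tin, 56 mm across, 44 mm high, loose; origin at the centre of its underside. A bystander.
- loupe: Small folding loupe, 27 x 54 x 14 mm, loose, lying. Origin at the centre of its underside. A bystander.
- pliers_red: Pliers with red handles, 58 x 157 x 11 mm, loose, lying along their y. Origin at the centre of their underside. A bystander.

How it is judged:
By the outcome, as a careful person would: the job done as asked, in the order asked, and still so for the second after the job is handed in, with the robot touching nothing.
It also fails if it takes over 67 s, if anything falls off the work surface, if the arm or the gripper's body presses on something with over 40 N, if the wrist force passes 120 N, or if a joint passes its speed limit or range.

ROBOT

A 6-joint arm with a two-finger parallel gripper is mounted at the origin on a cart in front of the work surface, level with it; the furniture and walls round the work are solid. World frame = base frame: x ahead of the robot, y to its left, z up, the work surface at z = 0. Lengths are in m, angles in degrees, forces in N, time in s.
With the tool pointing down it reaches from about 0.4 to 0.825 m from the base axis. Payload 7 kg.
Tool frame: the origin (TCP) lies at the very end of the fingers, on their centre line; the grasp point (between the pads) lies hold_point_z behind it (hold_point_z is the distance from the TCP to the grasp point, in m); z points along the fingers, y is the line along which they close (so a half turn about z gives the same grasp; the last joint's range is limited). The gripper opens to 88 mm and grips with 3 to 60 N. Pads are 19 mm wide; open, the fingers measure 130 mm over their backs; the gripper's body (78 mm by 193 mm) begins 47 mm behind the grasp point.
Start: joints at [91.851, 20.546, 0.682, 0, -70.136, -16.507], TCP at [0.171, 0.653, 0.227] pointing down, gripper open.
Joint ranges: [-176.03, 176.03], [-82.01, 121.73], [-58.28, 71.71], [-173.87, 95.51], [-174.79, -0.11], [-173.66, 173.66]. Speed limits (degrees/s): [136.94, 136.94, 172.46, 180, 180, 180].

INTERFACE

Orientations are given as [roll, pitch, yaw] about the fixed x, y, z axes, in that order (R = Rz(yaw) Ry(pitch) Rx(roll)).
In Python, from plant import get_obs, snapshot, close_job, hold_point_z gives the robot as it stands.
- The arm moves only by the tool play_rows, never from a script. Its argument "commands" is a list that holds one entry, the list of rows, each a list of 7 numbers: the shift along the tool's x, y, z in cm, then the turn, a rotation vector about the tool's x, y, z in degrees, then the opening, from 0 (shut) to 1 (fully open). In form: [[[x, y, z, ax, ay, az, fingers], ...]]. A call has 1 to 20 rows; each row is the pose to reach, as a shift and turn from the pose commanded when the call began, along the tool's axes at that moment; what a row does not reach only later rows make up. A row lasts 1/12 s, in which the tool goes at most 41.7 mm and 7.16 degrees, less where a joint would pass 70% of its speed; a pose out of reach is approached as far as the arm can. A call with a gripper value outside its range is refused whole. The fingers move at their own pace and stop on an object; the grip force is fixed at half the most. Time passes only in rows, so rows that repeat a pose let the fingers close. It gives the time, the measured TCP pose, the force, the opening and the grip force at its end, in the units of the state.
- get_obs(): the state, without advancing time (a new reading comes with each control period).
- snapshot(name): name is "scene" or "top" or "wrist"; returns a dict with "frame" (480x640x3 uint8, red, green, blue), "camera_matrix" (3x3 intrinsics, pixels), "origin" and "attitude" of the camera in the world. Camera axes: x right, y down, z forward; pixel columns grow to the right and rows downward; lengths in m; the calibration is good to about 2 mm. A picture is of the moment at which its call begins. There is no depth.
- close_job(): hands the job in; it is judged then, once.
The state is a dict: "clock": time; "joint_pos": joint angles; "qvel": joint speeds; "tau": joint torques, N m; "tool_pos": TCP position; "orientation": TCP orientation; "force": force on the tool from outside, world axes, zero at the start; "moment": the same for the moment, N m; "opening": finger opening in m; "gripper_force": force on a finger pad.
Only numpy, scipy, OpenCV 4.12 (cv2) and the standard library are available. Lean on these libraries where they do the work, as an engineer would, in place of code of your own. Each camera call takes 0.05 s, during which the arm holds its last target. There are 200 camera calls.

## Working session

There is one attempt and no reset: what is moved stays moved. The work goes in short steps, Python scripts to look and compute and a tool call to move; the robot and the scene stay as the last step left them, time stands still between calls to the robot, and variables do not carry over. Pictures are saved under pics/ and viewed, at most 10 in all, crops included, and the job is handed in when it is done.

Besides the shell and the picture viewer there is one more tool, called after "Emit:" as name(argument=value, ...) on one line, values as JSON. play_rows: Moves the arm, as the interface text tells. Its arguments: {"type":"object","properties":{"commands":{"type":"array","items":{"type":"array","items":{"type":"array","items":{"type":"number"}}}}},"required":["commands"]}

```bash
mkdir -p pics; ls; python3 - <<'E'
from plant import *
import cv2
print(get_obs(),hold_point_z)
for n in("scene","top"):
    s=snapshot(n);cv2.imwrite(f"pics/{n}0.png",s["frame"][...,::-1]);print(n,s["camera_matrix"],s["origin"],s["attitude"])
E
```

```text
pics
{'clock': 0.0, 'joint_pos': array([ 9.18515117e+01,  2.05913980e+01,  6.33787889e-01, -1.86232354e-02,
       -7.01353806e+01, -1.65064870e+01]), 'qvel': array([-0.01495674, -0.10542925,  0.04829223,  0.04319456,  0.03387582,
        0.02025265]), 'tau': array([-7.98453984e-04, -5.82710838e+01,  2.93055135e+01,  6.99728161e+00,
        6.98360396e-03, -1.62211750e-04]), 'tool_pos': array([0.17068966, 0.65256281, 0.22562792]), 'orientation': array([ 1.79905867e+02, -9.63771775e-03, -1.46613098e+01]), 'force': array([ 0.20791508,  0.1335835 , -0.09012723]), 'moment': array([ 3.53861012e-02,  2.52027534e-05, -1.19954101e-02]), 'gripper_force': 0.0, 'opening': 0.08746529831116881} 0.0188
scene [[608.08442348   0.         332.90373998]
 [  0.         608.08442348 238.03870402]
 [  0.           0.           1.        ]] [0.17747766 0.81654543 0.93441278] [-138.58853377   -0.88875437 -150.18013834]
top [[544.83456816   0.         316.65933303]
 [  0.         544.83456816 238.89949495]
 [  0.           0.           1.        ]] [0.43682842 0.15427911 1.03608313] [-173.33293101    0.66202816  -90.66946722]
```

View pics/top0.png

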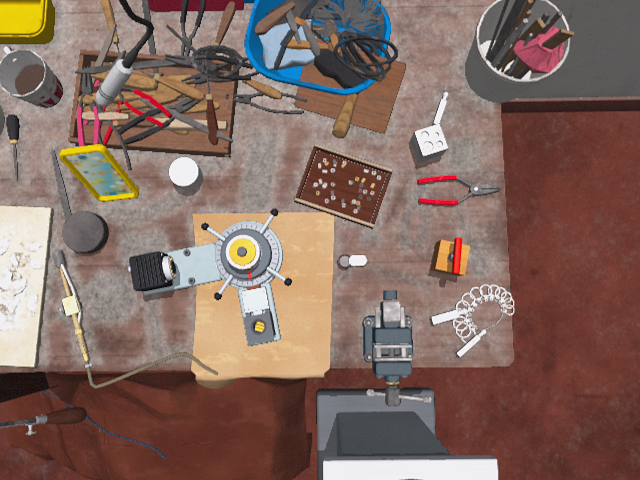

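View pics/scene0.png

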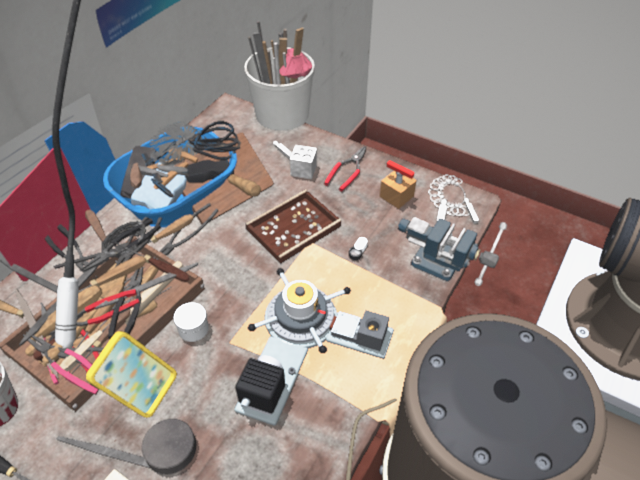

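The top view shows the turntable at about (242,252), balls near (274,212), (206,227), (218,296) and (288,282). The camera is left at (152,270), the brake post at (259,326) and the key in its block at (455,257). The scene view agrees with this layout. Next I enlarge the key regions.

```bash
cat > h.py <<'E'
import numpy as np,cv2
from scipy.spatial.transform import Rotation as R
from scipy.optimize import least_squares
from plant import *
def ray(s,uv):
    d=np.linalg.solve(s["camera_matrix"],[uv[0],uv[1],1.]); return R.from_euler("xyz",s["attitude"],degrees=True).apply(d)
def at(s,uv,z):
    d=ray(s,uv);o=np.array(s["origin"]);return (o+d*(z-o[2])/d[2])
def proj(s,P):
    p=R.from_euler("xyz",s["attitude"],degrees=True).inv().apply(np.atleast_2d(P)-s["origin"])
    q=p@np.array(s["camera_matrix"]).T;return q[:,:2]/q[:,2:]
E
python3 - <<'E'
from h import *
s=snapshot("top");f=s["frame"][...,::-1]
for n,uv,z in[("nut",(242,252),.09),("b1",(274,212),.033),("b2",(206,227),.033),("b3",(218,296),.033),("b4",(288,282),.033),("bore",(259,326),.052),("key",(458,257),.079)]:print(n,at(s,uv,z).round(4))
a=cv2.resize(f[200:350,190:310],None,fx=4,fy=4,interpolation=cv2.INTER_CUBIC)
b=cv2.resize(f[230:285,425:475],None,fx=6,fy=6,interpolation=cv2.INTER_CUBIC)
c=np.zeros((600,790,3),np.uint8);c[:,:480]=a;c[:330,485:785]=b
cv2.imwrite("pics/crop1.png",c)
E
```

```text
nut [0.5262 0.2946 0.09  ]
b1 [0.6058 0.2435 0.033 ]
b2 [0.5792 0.3704 0.033 ]
b3 [0.4511 0.3468 0.033 ]
b4 [0.4752 0.2181 0.033 ]
bore [0.3966 0.2692 0.052 ]
key [ 0.5136 -0.0839  0.079 ]
```

View pics/crop1.png

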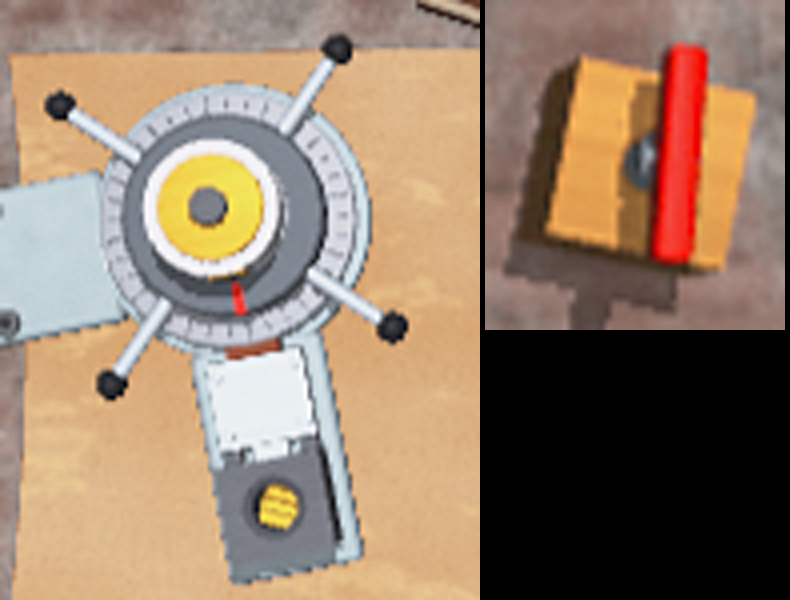

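```bash
python3 - <<'E'
from h import *
s=snapshot("top")
c=lambda x,y,k,ox,oy:((x+.5)/k-.5+ox,(y+.5)/k-.5+oy)
A=lambda x,y,z:at(s,c(x,y,4,190,200),z)[:2]
B=lambda x,y,z:at(s,c(x-485,y,6,425,230),z)[:2]
an=lambda d:np.degrees(np.arctan2(d[1],d[0])).round(2)
b=np.array([A(*p,.033) for p in[(337,48),(60,105),(111,383),(393,326)]]);m=b.mean(0)
print("axis",m,"nut",A(208,206,.09),[an(q-m) for q in b],[np.linalg.norm(q-m).round(4) for q in b])
bo=A(273,504,.052);print("bore",bo,np.linalg.norm(bo-m),an(m-bo))
print("redline",an(A(241,312,.042)-m))
k=np.array([B(687,45,.086),B(672,262,.086)]);print("handle",B(681,153,.086),an(k[0]-k[1]),np.linalg.norm(k[0]-k[1]))
print("block", np.mean([B(*p,.048) for p in[(580,57),(755,95),(722,270),(548,235)]],0), "shank",B(645,160,.048))
E
```

```text
axis [0.52921746 0.29574705] nut [0.52775518 0.29522332] [np.float64(-33.93), np.float64(55.97), np.float64(145.86), np.float64(-124.12)] [np.float64(0.0931), np.float64(0.0932), np.float64(0.093), np.float64(0.0935)]
bore [0.39728472 0.27121061] 0.1341949483103631 10.54
redline -169.25
handle [ 0.51639205 -0.08096465] -6.3 0.06360163319034498
block [ 0.51636527 -0.08125908] shank [ 0.51758954 -0.07943364]
```

```bash
cat >> h.py <<'E'
def rel(p,yaw):
    o=get_obs();T=R.from_euler("xyz",o["orientation"],degrees=True);G=R.from_euler("xyz",[180,0,yaw],degrees=True)
    print("shift cm",(100*T.inv().apply(np.array(p)-o["tool_pos"])).round(2),"rot",(T.inv()*G).as_rotvec(degrees=True).round(2))
E
python3 -c "
from h import *
rel([.516,-.081,.17],-6.3)"
```

```text
shift cm [51.97 62.24  5.67] rot [ 0.06 -0.   -8.36]
```

Emit:
play_rows(commands=[[[26,31.1,2,0,0,-4,0.5],[26,31.1,2,0,0,-4,0.5],[26,31.1,2,0,0,-4,0.5],[26,31.1,2,0,0,-4,0.5],[26,31.1,2,0,0,-4,0.5],[26,31.1,2,0,0,-4,0.5],[26,31.1,2,0,0,-4,0.5],[26,31.1,2,0,0,-4,0.5],[26,31.1,2,0,0,-4,0.5],[52,62.2,5.7,0,0,-8.4,0.5],[52,62.2,5.7,0,0,-8.4,0.5],[52,62.2,5.7,0,0,-8.4,0.5],[52,62.2,5.7,0,0,-8.4,0.5],[52,62.2,5.7,0,0,-8.4,0.5],[52,62.2,5.7,0,0,-8.4,0.5],[52,62.2,5.7,0,0,-8.4,0.5],[52,62.2,5.7,0,0,-8.4,0.5],[52,62.2,5.7,0,0,-8.4,0.5],[52,62.2,5.7,0,0,-8.4,0.5],[52,62.2,5.7,0,0,-8.4,0.5]]])

```text
clock: 1.87
tool_pos: [0.5174, -0.0838, 0.1689]
orientation: [180.0, 0.0, -6.4]
force: [0.1, -0.1, 0.2]
opening: 0.0438
gripper_force: 0.0
```

Emit:
play_rows(commands=[[[0,0,0,0,0,0,0.5],[0,0,0,0,0,0,0.5],[0,0,0,0,0,0,0.5],[0,0,0,0,0,0,0.5]]])

```text
clock: 2.2
tool_pos: [0.5162, -0.0796, 0.1697]
orientation: [-180.0, -0.0, -6.2]
force: [0.2, 0.5, 0.6]
opening: 0.0439
gripper_force: 0.0
```

```bash
python3 - <<'E'
from h import *
s=snapshot("wrist");cv2.imwrite("pics/w1.png",s["frame"][...,::-1])
print(s["camera_matrix"],s["origin"],s["attitude"],get_obs()["joint_pos"].round(1))
print("exp",proj(s,[[.516,-.081,.086],[.548,-.0845,.086],[.484,-.0775,.086],[.516,-.081,.048]]).round(1))
rel([.516,-.081,.060],-6.3)
E
```

```text
[[417.55267196   0.         318.89871756]
 [  0.         417.55267196 237.81542834]
 [  0.           0.           1.        ]] [ 0.59779    -0.08916935  0.32830208] [ 1.62524528e+02  2.56250649e-02 -9.62058177e+01] [ 12.8   8.8 -23.1  -0.  -58.   71. ]
exp [[320.3 247. ]
 [320.3 195.3]
 [320.2 295. ]
 [320.1 229.6]]
shift cm [-0.02  0.16 10.98] rot [-0.01 -0.02  0.12]
```

View pics/w1.png

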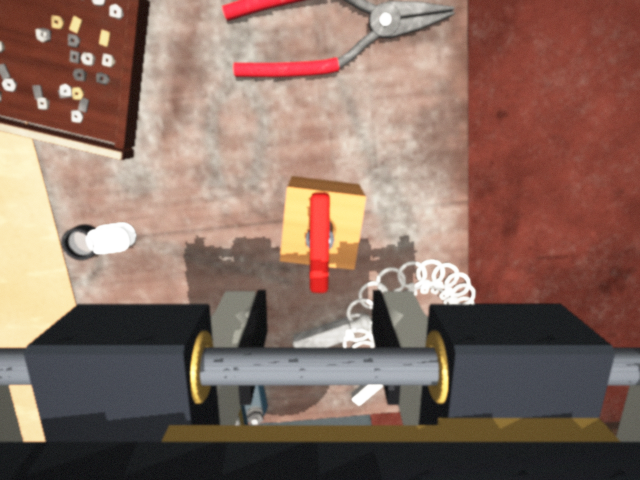

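The wrist view shows the handle at (320,193) to (319,292), which is where I predicted it. Now I descend and grip it.

Emit:
play_rows(commands=[[[0,0.16,3,0,0,0,0.5],[0,0.16,6,0,0,0,0.5],[0,0.16,9,0,0,0,0.5],[0,0.16,10.5,0,0,0,0.5],[0,0.16,11,0,0,0,0.5],[0,0.16,11,0,0,0,0.5],[0,0.16,11,0,0,0,0],[0,0.16,11,0,0,0,0],[0,0.16,11,0,0,0,0],[0,0.16,11,0,0,0,0],[0,0.16,11,0,0,0,0],[0,0.16,11,0,0,0,0],[0,0.16,11,0,0,0,0],[0,0.16,11,0,0,0,0]]])

```text
clock: 3.42
tool_pos: [0.5169, -0.0819, 0.0601]
orientation: [-180.0, -0.1, -6.2]
force: [-0.5, 0.5, 5.8]
opening: 0.0127
gripper_force: 30.0
```

Emit:
play_rows(commands=[[[0,0,-3,0,0,0,0],[0,0,-6,0,0,0,0],[0,0,-9,0,0,0,0],[0,0,-12,0,0,0,0],[0,0,-14,0,0,0,0],[0,0,-14,0,0,0,0],[0,0,-14,0,0,0,0]]])

```text
clock: 4.0
tool_pos: [0.5166, -0.0818, 0.2003]
orientation: [-179.9, -0.1, -6.3]
force: [-0.5, -0.5, -1.8]
opening: 0.0128
gripper_force: 30.0
```

```bash
python3 - <<'E'
from h import *
print(get_obs()["force"],get_obs()["opening"])
rel([.397,.271,.2],-108.5)
E
```

```text
[-0.50377694 -0.51346005 -1.7598698 ] 0.01282009536581038
shift cm [-1.574e+01 -3.376e+01  3.000e-02] rot [-1.3000e-01 -3.0000e-02  1.0223e+02]
```

Emit:
play_rows(commands=[[[-1.05,-2.25,0,0,0,6.8,0],[-2.1,-4.5,0,0,0,13.6,0],[-3.15,-6.75,0,0,0,20.4,0],[-4.2,-9,0,0,0,27.3,0],[-5.25,-11.25,0,0,0,34.1,0],[-6.3,-13.5,0,0,0,40.9,0],[-7.35,-15.75,0,0,0,47.7,0],[-8.4,-18,0,0,0,54.5,0],[-9.45,-20.25,0,0,0,61.3,0],[-10.5,-22.5,0,0,0,68.2,0],[-11.55,-24.75,0,0,0,75,0],[-12.6,-27,0,0,0,81.8,0],[-13.65,-29.3,0,0,0,88.6,0],[-14.7,-31.5,0,0,0,95.4,0],[-15.7,-33.8,0,0,0,102.2,0],[-15.7,-33.8,0,0,0,102.2,0],[-15.7,-33.8,0,0,0,102.2,0],[-15.7,-33.8,0,0,0,102.2,0],[-15.7,-33.8,0,0,0,102.2,0],[-15.7,-33.8,0,0,0,102.2,0]]])

```text
clock: 5.67
tool_pos: [0.3971, 0.2703, 0.1991]
orientation: [180.0, -0.0, -108.5]
force: [0.1, 0.2, -0.6]
opening: 0.0128
gripper_force: 30.0
```

```bash
python3 - <<'E'
from h import *
o=get_obs();print(o["joint_pos"].round(1),o["tool_pos"],o["orientation"])
s=snapshot("wrist");f=s["frame"][...,::-1];t=snapshot("top");g=t["frame"][...,::-1]
print("bore@52",proj(s,[[.397,.271,.052],[.397,.271,.02]]).round(1),s["origin"])
cv2.imwrite("pics/w2.png",f);cv2.imwrite("pics/t2.png",g)
rel([.397,.271,.11],-108.5)
E
```

```text
[ 57.8   3.2 -25.4  -0.  -61.4 -76.2] [0.39714835 0.27031576 0.19914001] [ 1.79984161e+02 -4.60864391e-02 -1.08467584e+02]
bore@52 [[320.  220.8]
 [320.  210.7]] [0.37116912 0.19191295 0.35775103]
shift cm [-0.04  0.04  8.94] rot [ 0.01 -0.01  0.01]
```

View pics/w2.png

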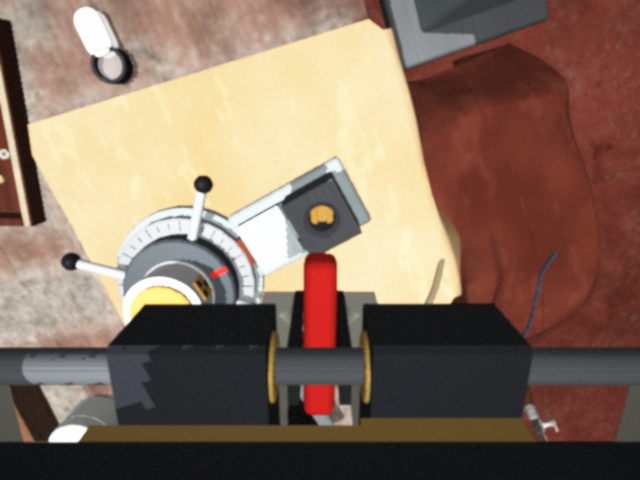

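```bash
python3 - <<'E'
from h import *
s=snapshot("wrist");f=s["frame"][...,::-1]
c=cv2.resize(f[155:265,270:380],None,fx=5,fy=5,interpolation=cv2.INTER_CUBIC)
c=np.clip(c.astype(float)*1.5,0,255).astype(np.uint8)
cv2.imwrite("pics/w3.png",c)
print(((proj(s,[[.397,.271,.052],[.397,.271,.034],[.397,.271,.02]])-[270,155]+.5)*5-.5).round(1))
E
```

```text
[[252.7 328.4]
 [252.6 298.9]
 [252.4 278. ]]
```

View pics/w3.png

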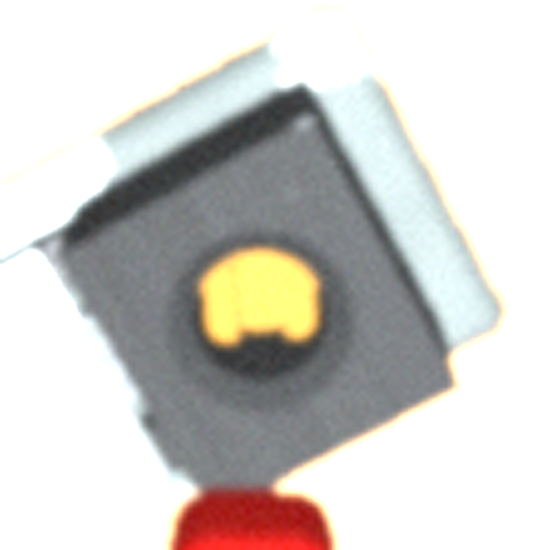

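The bore mouth shows at crop (262,320), about 1.5 mm toward tool +y of my estimate. I'll shift for that and lower the key to just above the slot.

Emit:
play_rows(commands=[[[0,0.15,3,0,0,0,0],[0,0.15,6,0,0,0,0],[0,0.15,8,0,0,0,0],[0,0.15,9,0,0,0,0],[0,0.15,9.6,0,0,0,0],[0,0.15,10.2,0,0,0,0],[0,0.15,10.8,0,0,0,0],[0,0.15,10.8,0,0,0,0],[0,0.15,10.8,0,0,0,0]]])

```text
clock: 6.57
tool_pos: [0.3959, 0.2718, 0.0919]
orientation: [-180.0, 0.0, -108.5]
force: [0.3, 0.2, 0.0]
opening: 0.0132
gripper_force: 30.0
```

No contact so far. Next it goes into the slot.

Emit:
play_rows(commands=[[[0,0,0.4,0,0,0,0],[0,0,0.7,0,0,0,0],[0,0,0.9,0,0,0,0],[0,0,1.1,0,0,0,0],[0,0,1.1,0,0,0,0],[0,0,1.1,0,0,0,0]]])

```text
clock: 7.07
tool_pos: [0.3956, 0.2716, 0.0805]
orientation: [180.0, -0.0, -108.5]
force: [-1.0, -0.9, -1.2]
opening: 0.0128
gripper_force: 30.0
```

Emit:
play_rows(commands=[[[0,0,0.2,0,0,0,0],[0,0,0.4,0,0,0,0],[0,0,0.6,0,0,0,0],[0,0,0.7,0,0,0,0],[0,0,0.8,0,0,0,0],[0,0,0.8,0,0,0,0],[0,0,0.8,0,0,0,0]]])

```text
clock: 7.65
tool_pos: [0.3957, 0.2716, 0.0725]
orientation: [180.0, -0.0, -108.5]
force: [-0.4, -0.6, -0.5]
opening: 0.0129
gripper_force: 30.0
```

Emit:
play_rows(commands=[[[0,0,0,0,0,-5,0],[0,0,0,0,0,-10,0],[0,0,0,0,0,-15,0],[0,0,0,0,0,-20,0],[0,0,0,0,0,-25,0],[0,0,0,0,0,-30,0],[0,0,0,0,0,-35,0],[0,0,0,0,0,-40,0],[0,0,0,0,0,-40,0]]])

```text
clock: 8.4
tool_pos: [0.3956, 0.2716, 0.0726]
orientation: [180.0, 0.0, -68.3]
force: [-1.3, 0.1, -0.4]
opening: 0.0131
gripper_force: 30.0
```

```bash
python3 -c "
from plant import *
o=get_obs();print(o['moment'],o['force'],o['orientation'],o['tool_pos'])"
```

```text
[-0.0624552   0.07192924 -0.16059228] [-1.25104253  0.08839621 -0.37073013] [ 1.79992230e+02  1.82524912e-04 -6.82559202e+01] [0.39562161 0.27155925 0.07261109]
```

Emit:
play_rows(commands=[[[0,0,0,0,0,-5,0],[0,0,0,0,0,-10,0],[0,0,0,0,0,-15,0],[0,0,0,0,0,-20,0],[0,0,0,0,0,-25,0],[0,0,0,0,0,-29,0],[0,0,0,0,0,-29,0]]])

```text
clock: 8.98
tool_pos: [0.3956, 0.2717, 0.0726]
orientation: [180.0, 0.0, -39.5]
force: [-1.1, 0.6, 0.1]
opening: 0.013
gripper_force: 30.0
```

```bash
python3 -c "
from plant import *
o=get_obs();print(o['moment'],o['force'],o['orientation'],o['tool_pos'])"
```

```text
[ 0.03490242  0.27857    -0.17058132] [-1.07673617  0.57966432  0.0527751 ] [ 1.79997693e+02  9.54287250e-03 -3.94575948e+01] [0.39557921 0.27165637 0.07259611]
```

Emit:
play_rows(commands=[[[0,0,0,0,0,-4,0],[0,0,0,0,0,-8,0],[0,0,0,0,0,-8,0],[0,0,0,0,0,-8,0]]])

```text
clock: 9.32
tool_pos: [0.3956, 0.2716, 0.0726]
orientation: [180.0, 0.0, -31.8]
force: [-1.1, 0.5, 0.3]
opening: 0.013
gripper_force: 30.0
```

```bash
python3 - <<'E'
from h import *
o=get_obs();print(o['moment'],o['force'],o['orientation'],o['opening'])
s=snapshot("wrist");f=s["frame"][...,::-1]
t=snapshot("top");c=t["frame"][200:350,190:310,::-1]
im=np.zeros((480,800,3),np.uint8);im[:,:440]=f[:,100:540];im[:450,440:800]=cv2.resize(c,None,fx=3,fy=3,interpolation=cv2.INTER_CUBIC)
cv2.imwrite("pics/w4.png",im)
E
```

```text
[ 0.03104816  0.49900648 -0.26461499] [-1.1384023  0.4883278  0.273304 ] [ 1.79994439e+02  6.33517197e-03 -3.17583325e+01] 0.013023922867951789
```

View pics/w4.png

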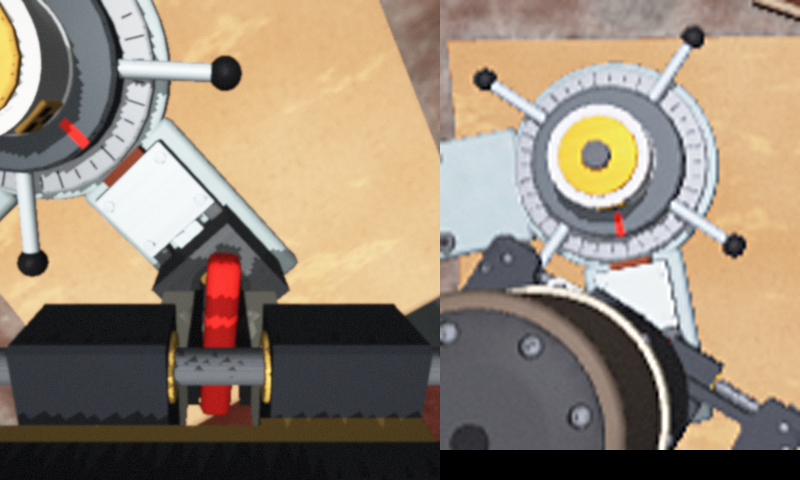

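The handle follows the gripper with perhaps a slight lag. I'll turn a little more to make sure it reaches the stop, measuring the handle's angle each time.

```bash
cat >> h.py <<'E'
def handle(z=.098,show=True):
    s=snapshot("wrist");f=s["frame"].astype(int)
    m=((f[...,0]>130)&(f[...,1]<70)&(f[...,2]<70)).astype(np.uint8);m[:,:250]=0;m[:,400:]=0;m[:245]=0
    ys,xs=np.nonzero(m);P=np.array([at(s,(x,y),z)[:2] for x,y in zip(xs,ys)])
    (c,wh,a)=cv2.minAreaRect((P*1000).astype(np.float32))
    v=np.linalg.svd(P-P.mean(0))[2][0];print("handle yaw",np.degrees(np.arctan2(v[1],v[0])).round(1)%180,"ctr",np.round(c,1),np.round(wh,1),"tool yaw",get_obs()["orientation"][2]%180, "mom",get_obs()["moment"].round(2),"open",get_obs()["opening"])
E
python3 -c "
from h import *
handle()"
```

```text
handle yaw 145.1 ctr [396.4 270.9] [11.6 64. ] tool yaw 148.36731086947685 mom [-0.01  0.56 -0.26] open 0.012933845731051953
```

Emit:
play_rows(commands=[[[0,0,0,0,0,-4,0],[0,0,0,0,0,-8,0],[0,0,0,0,0,-8,0],[0,0,0,0,0,-8,0]]])

```text
clock: 9.8
tool_pos: [0.3957, 0.2717, 0.0726]
orientation: [-180.0, 0.0, -23.7]
force: [-2.1, 0.6, 1.4]
opening: 0.0129
gripper_force: 30.2
```

```bash
python3 -c "
from h import *
handle()"
```

```text
handle yaw 152.3 ctr [396.3 271. ] [11.5 64. ] tool yaw 156.3436521954051 mom [ 0.18  0.56 -0.33] open 0.01287037532150042
```

Emit:
play_rows(commands=[[[0,0,0,0,0,-4,0],[0,0,0,0,0,-8,0],[0,0,0,0,0,-8,0],[0,0,0,0,0,-8,0]]])

```text
clock: 10.18
tool_pos: [0.3958, 0.2717, 0.0726]
orientation: [-180.0, -0.0, -15.7]
force: [0.2, -0.4, -0.7]
opening: 0.0132
gripper_force: 31.3
```

```bash
python3 -c "
from h import *
handle()"
```

```text
handle yaw 158.3 ctr [396.5 271. ] [11.5 63.9] tool yaw 164.32631827839185 mom [-0.16 -0.06 -0.52] open 0.013043917942772695
```

Emit:
play_rows(commands=[[[0,0,0,0,0,-4,0],[0,0,0,0,0,-8,0],[0,0,0,0,0,-8,0],[0,0,0,0,0,-8,0]]])

```text
clock: 10.57
tool_pos: [0.3958, 0.2718, 0.0726]
orientation: [-180.0, -0.0, -7.7]
force: [-1.0, 0.7, 0.8]
opening: 0.0132
gripper_force: 34.0
```

```bash
python3 -c "
from h import *
handle()"
```

```text
handle yaw 163.8 ctr [396.6 271.2] [11.2 63.9] tool yaw 172.30982236371614 mom [ 0.05 -0.01 -0.84] open 0.013688794882446696
```

Emit:
play_rows(commands=[[[0,0,0,0,0,4,0],[0,0,0,0,0,8,0],[0,0,0,0,0,12,0],[0,0,0,0,0,12,0],[0,0,0,0,0,12,0]]])

```text
clock: 11.03
tool_pos: [0.3957, 0.2716, 0.0726]
orientation: [180.0, -0.0, -19.4]
force: [-0.5, -0.4, 0.8]
opening: 0.0132
gripper_force: 31.2
```

```bash
python3 -c "
from h import *
handle()"
```

```text
handle yaw 154.2 ctr [396.6 270.9] [11.5 63.9] tool yaw 160.62546196388539 mom [-0.12 -0.04 -0.31] open 0.012995951592419844
```

Emit:
play_rows(commands=[[[0,0,0,0,0,5,0],[0,0,0,0,0,5,0],[0,0,0,0,0,5,0.4],[0,0,0,0,0,5,0.4],[0,0,0,0,0,5,0.4],[0,0,0,0,0,5,0.4],[0,0,0,0,0,5,0.4],[0,0,-2,0,0,5,0.4],[0,0,-5,0,0,5,0.4],[0,0,-9,0,0,5,0.4],[0,0,-12,0,0,5,0.4],[0,0,-12,0,0,5,0.4],[0,0,-12,0,0,5,0.4]]])

```text
clock: 12.17
tool_pos: [0.3963, 0.2726, 0.1946]
orientation: [-179.7, -0.0, -24.4]
force: [-0.2, -0.1, -1.0]
opening: 0.0347
gripper_force: 0.0
```

```bash
python3 - <<'E'
from h import *
print(get_obs()["opening"],get_obs()["joint_pos"].round(1))
a=np.radians(56);C=np.array([.529,.2955])
rel([*(C+.073*np.array([np.cos(a),np.sin(a)])),.18],56)
E
```

```text
0.03472693392450005 [ 58.    3.3 -25.9   0.  -60.5   7.5]
shift cm [ 12.35 -14.76   1.53] rot [ -0.19  -0.21 -80.42]
```

Emit:
play_rows(commands=[[[1,-1.2,0.1,0,0,-6.7,0.4],[2,-2.4,0.2,0,0,-13.4,0.4],[3,-3.7,0.3,0,0,-20.1,0.4],[4.1,-4.9,0.4,0,0,-26.8,0.4],[5.1,-6.1,0.5,0,0,-33.5,0.4],[6.2,-7.4,0.6,0,0,-40.2,0.4],[7.2,-8.6,0.7,0,0,-46.9,0.4],[8.2,-9.8,0.8,0,0,-53.6,0.4],[9.2,-11,1,0,0,-60.3,0.4],[10.3,-12.3,1.2,0,0,-67,0.4],[11.3,-13.5,1.3,0,0,-73.7,0.4],[12.3,-14.8,1.5,0,0,-80.4,0.4],[12.3,-14.8,1.5,0,0,-80.4,0.4],[12.3,-14.8,1.5,0,0,-80.4,0.4],[12.3,-14.8,1.5,0,0,-80.4,0.4]]])

```text
clock: 13.42
tool_pos: [0.5682, 0.3549, 0.1762]
orientation: [-180.0, 0.1, 55.8]
force: [-0.3, 0.1, 0.1]
opening: 0.0349
gripper_force: 0.0
```

```bash
python3 - <<'E'
from h import *
o=get_obs();print(o["tool_pos"],o["orientation"],o["joint_pos"].round(1))
s=snapshot("wrist");cv2.imwrite("pics/w5.png",s["frame"][...,::-1])
C=np.array([.529,.2955]);print("balls",[proj(s,[*(C+.093*np.array([np.cos(a),np.sin(a)])),.033]).round(1) for a in np.radians([56,-34,146,236])], "spoke60",proj(s,[*(C+.065*np.array([np.cos(np.radians(56)),np.sin(np.radians(56))])),.033]).round(1))
E
```

```text
[0.56820363 0.35486371 0.17619314] [-1.79964606e+02  1.30583913e-01  5.58173856e+01] [ 48.6  22.   -3.8  -0.  -64.3  97.2]
balls [array([[319. , 191.1]]), array([[435.7, 305.6]]), array([[203. , 306.3]]), array([[319.6, 402.9]])] spoke60 [[319.1 227.9]]
```

View pics/w5.png

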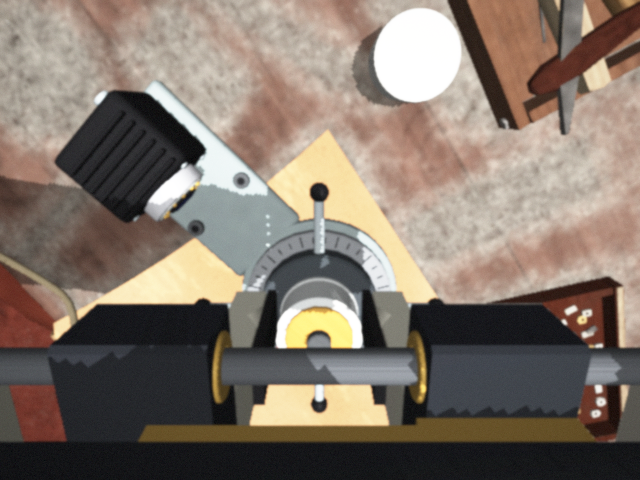

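The ball is at (319,191) as predicted and the spoke is centred. I descend and grip the spoke.

Emit:
play_rows(commands=[[[0,0,4,0,0,0,0.4],[0,0,8,0,0,0,0.4],[0,0,11,0,0,0,0.4],[0,0,13,0,0,0,0.4],[0,0,14,0,0,0,0.4],[0,0,14.7,0,0,0,0.4],[0,0,14.7,0,0,0,0.4],[0,0,14.7,0,0,0,0],[0,0,14.7,0,0,0,0],[0,0,14.7,0,0,0,0],[0,0,14.7,0,0,0,0],[0,0,14.7,0,0,0,0],[0,0,14.7,0,0,0,0],[0,0,14.7,0,0,0,0]]])

```text
clock: 14.63
tool_pos: [0.5692, 0.3558, 0.0314]
orientation: [180.0, -0.1, 56.0]
force: [-2.5, -0.8, 5.8]
opening: 0.007
gripper_force: 30.0
```

```bash
python3 - <<'E'
from h import *
o=get_obs();print(o["tool_pos"],o["orientation"],o["force"])
# arc: rows in tool frame, rotation clockwise d deg about axis; tool x radial
p=o["tool_pos"];C=np.array([.5285,.2958])
y=o["orientation"][2];T=R.from_euler("xyz",o["orientation"],degrees=True)
for d in np.arange(4.5,91,4.5):
    v=p[:2]-C;q=C+R.from_euler("z",-d,degrees=True).apply([*v,0])[:2]
    print(d,(100*T.inv().apply([*(q-p[:2]),0])).round(2)[:2])
E
```

```text
[0.569223   0.35581732 0.03143298] [ 1.79981866e+02 -6.38519967e-02  5.59530553e+01] [-2.45937492 -0.78870743  5.81218174]
4.5 [-0.02  0.57]
9.0 [-0.09  1.13]
13.5 [-0.2   1.69]
18.0 [-0.36  2.24]
22.5 [-0.56  2.77]
27.0 [-0.8   3.29]
31.5 [-1.08  3.79]
36.0 [-1.39  4.26]
40.5 [-1.75  4.71]
45.0 [-2.13  5.12]
49.5 [-2.55  5.51]
54.0 [-3.    5.86]
58.5 [-3.48  6.18]
63.0 [-3.97  6.45]
67.5 [-4.49  6.69]
72.0 [-5.02  6.89]
76.5 [-5.57  7.04]
81.0 [-6.13  7.15]
85.5 [-6.7   7.22]
90.0 [-7.27  7.24]
```

Emit:
play_rows(commands=[[[0,0.28,0,0,0,2.25,0],[-0.02,0.57,0,0,0,4.5,0],[-0.05,0.85,0,0,0,6.75,0],[-0.09,1.13,0,0,0,9,0],[-0.09,1.13,0,0,0,9,0]]])

```text
clock: 15.05
tool_pos: [0.5783, 0.3485, 0.0314]
orientation: [180.0, -0.1, 46.8]
force: [-2.5, -1.5, 5.8]
opening: 0.0069
gripper_force: 30.0
```

Emit:
play_rows(commands=[[[-0.02,0.57,0,0,0,4.5,0],[-0.09,1.13,0,0,0,9,0],[-0.2,1.69,0,0,0,13.5,0],[-0.36,2.24,0,0,0,18,0],[-0.56,2.77,0,0,0,22.5,0],[-0.8,3.29,0,0,0,27,0],[-1.08,3.79,0,0,0,31.5,0],[-1.39,4.26,0,0,0,36,0],[-1.75,4.71,0,0,0,40.5,0],[-2.13,5.12,0,0,0,45,0],[-2.55,5.51,0,0,0,49.5,0],[-3,5.86,0,0,0,54,0],[-3.48,6.18,0,0,0,58.5,0],[-3.97,6.45,0,0,0,63,0],[-4.49,6.69,0,0,0,67.5,0],[-5.02,6.89,0,0,0,72,0],[-5.57,7.04,0,0,0,76.5,0],[-6.13,7.15,0,0,0,81,0],[-6.13,7.15,0,0,0,81,0],[-6.13,7.15,0,0,0,81,0]]])

```text
clock: 16.72
tool_pos: [0.588, 0.2549, 0.0314]
orientation: [-180.0, -0.0, -34.1]
force: [-3.7, 0.7, 6.8]
opening: 0.0069
gripper_force: 30.0
```

```bash
python3 - <<'E'
from h import *
o=get_obs();print(o["tool_pos"],o["orientation"],o["force"])
t=snapshot("top");a=cv2.resize(t["frame"][200:350,130:310,::-1],None,fx=4,fy=4,interpolation=cv2.INTER_CUBIC)
cv2.imwrite("pics/t3.png",a)
E
```

```text
[0.58801791 0.2549322  0.03142441] [-1.79961491e+02 -1.60923942e-03 -3.40791591e+01] [-3.66262701  0.6930274   6.81878224]
```

View pics/t3.png

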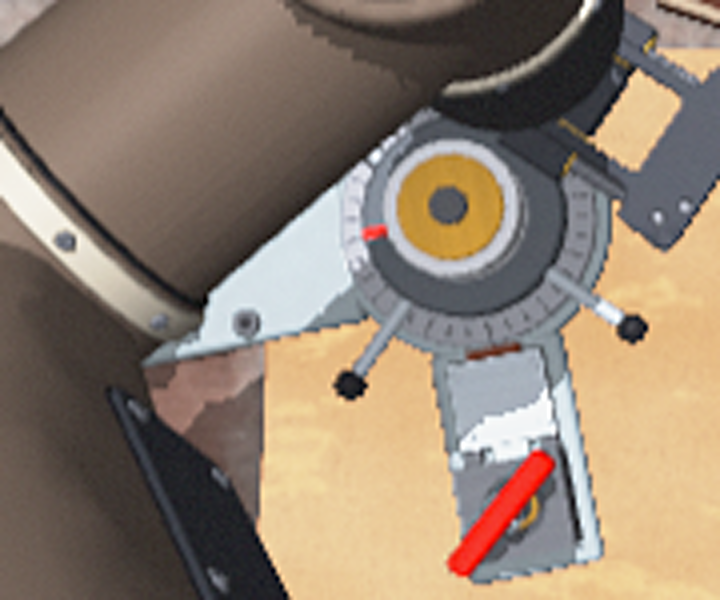

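The red line now points left to the lens; the balls are at (351,385) and (631,327), so it has turned about 90°. I'll refine the station yaw from its base edges in the first top image, and compare with the turntable's rotation.

```bash
cat > fit.py <<'E'
from h import *
from scipy.ndimage import map_coordinates,gaussian_filter
t=snapshot("top");S=snapshot("scene")
g0=gaussian_filter(cv2.imread("pics/top0.png").astype(float).sum(2),.7)
def edge(s,g,a,b,z,n=40,w=4):
    a=np.array(a,float);b=np.array(b,float);d=(b-a)/np.linalg.norm(b-a);nn=np.array([-d[1],d[0]]);o=np.arange(-w,w+.01,.2);P=[]
    for k in np.linspace(0,1,n):
        p=a+k*(b-a);q=p+o[:,None]*nn
        v=np.abs(np.gradient(map_coordinates(g,[q[:,1],q[:,0]],order=1)));i=v.argmax();P.append(p+o[i]*nn)
    W=np.array([at(s,p,z)[:2]*1000 for p in P]);keep=np.ones(len(W),bool)
    for _ in range(5):
        vx,vy,x0,y0=cv2.fitLine(W[keep].astype(np.float32),cv2.DIST_HUBER,0,.01,.01).ravel()
        r=np.abs((W[:,0]-x0)*vy-(W[:,1]-y0)*vx);keep=r<max(.6,1.5*np.median(r))
    return np.degrees(np.arctan2(vy,vx))%90,keep.sum(),r[keep].std()
c=lambda x,y:((x+.5)/4-.5+190,(y+.5)/4-.5+200)
E
python3 - <<'E'
from fit import *
for n,a,b,z in[("armR",c(325,345),c(360,550),.012),("armL",c(198,360),c(212,440),.012),("barT",c(5,187),c(98,172),.012),("barB",c(5,344),c(118,324),.012),("postL",c(216,470),c(230,578),.052),("postR",c(316,445),c(340,545),.052),("postB",c(234,580),c(335,560),.052)]:
    print(n,edge(t,g0,a,b,z))
E
```

```text
armR (np.float32(5.0344515), np.int64(29), np.float64(0.6475776366288489))
armL (np.float32(11.108007), np.int64(26), np.float64(0.16544355461624075))
barT (np.float32(7.1446686), np.int64(27), np.float64(0.2013384703040988))
barB (np.float32(10.491585), np.int64(27), np.float64(0.14081558330230734))
postL (np.float32(12.283548), np.int64(24), np.float64(0.23495813268869298))
postR (np.float32(11.355375), np.int64(37), np.float64(0.17073629433508813))
postB (np.float32(10.399124), np.int64(31), np.float64(0.17438919356551902))
```

Emit:
play_rows(commands=[[[0,0.04,0,0,0,0.3,0],[0,0.04,0,0,0,0.3,0],[0,0.04,0,0,0,0.3,0],[0,0.04,0,0,0,0.3,0.4],[0,0.04,0,0,0,0.3,0.4],[0,0.04,0,0,0,0.3,0.4],[0,0.04,0,0,0,0.3,0.4],[0,0.04,0,0,0,0.3,0.4],[0,0.04,-2,0,0,0.3,0.4],[0,0.04,-5,0,0,0.3,0.4],[0,0.04,-9,0,0,0.3,0.4],[0,0.04,-13,0,0,0.3,0.4],[0,0.04,-16,0,0,0.3,0.4],[0,0.04,-16,0,0,0.3,0.4],[0,0.04,-16,0,0,0.3,0.4]]])

```text
clock: 18.12
tool_pos: [0.5889, 0.2551, 0.1931]
orientation: [-179.7, -0.1, -34.4]
force: [0.7, -0.6, -0.2]
opening: 0.0351
gripper_force: 0.0
```

```bash
python3 - <<'E'
from h import *
o=get_obs();print(o["tool_pos"],o["orientation"],o["joint_pos"].round(1))
rel([.3957,.2716,.19],-34)
s=snapshot("wrist");cv2.imwrite("pics/w6.png",s["frame"][...,::-1])
t=snapshot("top")
# key handle yaw/centre from top
f=t["frame"].astype(int);m=(f[...,0]>130)&(f[...,1]<70)&(f[...,2]<70);m[:, :235]=0;m[:,280:]=0;m[:305]=0;m[350:]=0
ys,xs=np.nonzero(m);P=np.array([at(t,(x,y),.098)[:2] for x,y in zip(xs,ys)]);v=np.linalg.svd(P-P.mean(0))[2][0]
print("key",P.mean(0),np.degrees(np.arctan2(v[1],v[0]))%180,len(P))
# visible balls: dark blob centroid near expected
for th in np.radians([-34.4,55.6,145.6,235.6]):
    q=proj(t,[.529+.093*np.cos(th),.2957+.093*np.sin(th),.033])[0];x,y=q.round().astype(int)
    p=f[y-6:y+7,x-6:x+7].sum(2);w=np.clip(200-p,0,None)
    if w.sum()>0:
        Y,X=np.mgrid[y-6:y+7,x-6:x+7];u=((X*w).sum()/w.sum(),(Y*w).sum()/w.sum());W=at(t,u,.033)[:2]-[.5292,.2957]
        print(np.degrees(np.arctan2(W[1],W[0])),np.linalg.norm(W),(w>0).sum())
E
```

```text
[0.58886965 0.25508354 0.19313491] [-1.79742895e+02 -7.86293126e-02 -3.43571389e+01] [ 40.8  18.6  -6.7   0.  -64.4  14.8]
shift cm [-16.88   9.54   0.25] rot [-0.26 -0.08 -0.36]
key [0.3956432  0.27047719] 141.41998907191837 249
-33.26307632032013 0.09120551292022112 128
56.30822453325157 0.09220139930679205 28
146.5083897677224 0.09380801348939118 37
-124.43829593186 0.0941343320573688 37
```

Emit:
play_rows(commands=[[[-4,2.4,0,0,0,1,0.5],[-8,4.6,0,0,0,2,0.5],[-12,6.8,0,0,0,3,0.5],[-15,8.5,0,0,0,4.2,0.5],[-16.9,9.5,0.2,0,0,4.2,0.5],[-16.9,9.5,0.2,0,0,4.2,0.5],[-16.9,9.5,0.2,0,0,4.2,0.5],[-16.9,9.5,0.2,0,0,4.2,0.5]]])

```text
clock: 18.88
tool_pos: [0.3947, 0.2714, 0.1879]
orientation: [179.9, -0.0, -38.5]
force: [0.1, 0.6, 0.0]
opening: 0.0437
gripper_force: 0.0
```

```bash
python3 - <<'E'
from h import *
o=get_obs();print(o["tool_pos"],o["orientation"])
handle()
rel([.3957,.2716,.0725],-38.6)
E
```

```text
[0.39473805 0.27136818 0.18793586] [ 1.79933471e+02 -1.39230004e-02 -3.85065395e+01]
handle yaw 141.1 ctr [383.1 280.8] [11.4 28.7] tool yaw 141.44695594146887 mom [ 0.04 -0.08 -0.01] open 0.04392811354242687
shift cm [ 0.03 -0.07 11.54] rot [ 0.07 -0.02  0.05]
```

Emit:
play_rows(commands=[[[0,0,3,0,0,0,0.5],[0,0,6,0,0,0,0.5],[0,0,9,0,0,0,0.5],[0,0,10.7,0,0,0,0.5],[0,0,11.5,0,0,0,0.5],[0,0,11.5,0,0,0,0.5],[0,0,11.5,0,0,0,0],[0,0,11.5,0,0,0,0],[0,0,11.5,0,0,0,0],[0,0,11.5,0,0,0,0],[0,0,11.5,0,0,0,0],[0,0,11.5,0,0,0,0],[0,0,11.5,0,0,0,0],[0,0,11.5,0,0,0,0]]])

```text
clock: 20.1
tool_pos: [0.3951, 0.2717, 0.0742]
orientation: [-179.9, -0.0, -38.5]
force: [-1.1, -0.1, 7.0]
opening: 0.0124
gripper_force: 30.0
```

Emit:
play_rows(commands=[[[0,0,0,0,0,5,0],[0,0,0,0,0,10,0],[0,0,0,0,0,15,0],[0,0,0,0,0,20,0],[0,0,0,0,0,25,0],[0,0,0,0,0,30,0],[0,0,0,0,0,35,0],[0,0,0,0,0,40,0],[0,0,0,0,0,45,0],[0,0,0,0,0,50,0],[0,0,0,0,0,50,0],[0,0,0,0,0,50,0]]])

```text
clock: 21.1
tool_pos: [0.3951, 0.2718, 0.0742]
orientation: [-180.0, 0.0, -88.5]
force: [-2.1, 0.1, 6.8]
opening: 0.0127
gripper_force: 30.1
```

```bash
python3 - <<'E'
from h import *
handle()
E
```

```text
handle yaw 93.9 ctr [395.2 270.3] [11.3 62.7] tool yaw 91.48483586411625 mom [-0.13  0.53  0.18] open 0.012561352854409694
```

Emit:
play_rows(commands=[[[0,0,0,0,0,5,0],[0,0,0,0,0,10,0],[0,0,0,0,0,15,0],[0,0,0,0,0,20,0],[0,0,0,0,0,25,0],[0,0,0,0,0,30,0],[0,0,0,0,0,35,0],[0,0,0,0,0,40,0],[0,0,0,0,0,40,0],[0,0,0,0,0,40,0]]])

```text
clock: 21.98
tool_pos: [0.3952, 0.2719, 0.0742]
orientation: [-180.0, 0.1, -128.5]
force: [-1.4, -0.5, 5.2]
opening: 0.0129
gripper_force: 30.2
```

```bash
python3 - <<'E'
from h import *
handle()
E
```

```text
handle yaw 55.1 ctr [395.  270.9] [63.4 11.2] tool yaw 51.507375619459765 mom [-0.03  0.13  0.33] open 0.013079826215269368
```

Emit:
play_rows(commands=[[[0,0,0,0,0,5,0],[0,0,0,0,0,10,0],[0,0,0,0,0,15,0],[0,0,0,0,0,15,0],[0,0,0,0,0,15,0]]])

```text
clock: 22.45
tool_pos: [0.3953, 0.2722, 0.0742]
orientation: [180.0, 0.1, -143.4]
force: [-0.1, 0.6, 5.5]
opening: 0.0127
gripper_force: 31.6
```

```bash
python3 - <<'E'
from h import *
handle()
E
```

```text
handle yaw 42.8 ctr [394.9 271.4] [63.2 11.2] tool yaw 36.663266035988244 mom [0.38 0.14 0.58] open 0.013126574460621224
```

Emit:
play_rows(commands=[[[0,0,0,0,0,4,0],[0,0,0,0,0,8,0],[0,0,0,0,0,8,0],[0,0,0,0,0,8,0]]])

```text
clock: 22.83
tool_pos: [0.3954, 0.2723, 0.0742]
orientation: [180.0, 0.1, -151.3]
force: [-1.2, 1.1, 6.2]
opening: 0.0136
gripper_force: 35.0
```

```bash
python3 - <<'E'
from h import *
handle()
E
```

```text
handle yaw 37.6 ctr [395.1 271.6] [63.6 10.9] tool yaw 28.749492492679025 mom [0.52 0.06 0.86] open 0.013830028719582142
```

Emit:
play_rows(commands=[[[0,0,0,0,0,-6,0],[0,0,0,0,0,-12,0],[0,0,0,0,0,-18,0],[0,0,0,0,0,-20,0],[0,0,0,0,0,-20,0],[0,0,0,0,0,-20,0.4],[0,0,0,0,0,-20,0.4],[0,0,0,0,0,-20,0.4],[0,0,0,0,0,-20,0.4],[0,0,0,0,0,-20,0.4],[0,0,-2,0,0,-20,0.4],[0,0,-5,0,0,-20,0.4],[0,0,-9,0,0,-20,0.4],[0,0,-13,0,0,-20,0.4],[0,0,-13,0,0,-20,0.4]]])

```text
clock: 24.13
tool_pos: [0.3977, 0.2741, 0.2113]
orientation: [-180.0, 0.7, -131.5]
force: [0.3, 1.0, -0.1]
opening: 0.0351
gripper_force: 0.0
```

```bash
python3 - <<'E'
from h import *
print(get_obs()["tool_pos"],get_obs()["orientation"])
rel([.25,.5,.22],-60)
E
```

```text
[0.3976605  0.27407186 0.2112772 ] [-179.95506966    0.65119258 -131.45835904]
shift cm [-7.17 26.02 -0.81] rot [ -0.45   0.54 -71.46]
```

Emit:
play_rows(commands=[[[-1,3.7,-0.5,0,0,-5,0.4],[-2,7.4,-1,0,0,-10,0.4],[-3,11.1,-1,0,0,-15,0.4],[-4,14.8,-1,0,0,-20,0.4],[-5,18.5,-1,0,0,-25,0.4],[-6,22.2,-1,0,0,-30,0.4],[-7.2,26,-1,0,0,-35,0.4],[-9,30,-1,0,0,-40,0.4],[-10.5,34,-1,0,0,-40,0.4],[-12,38,-1,0,0,-40,0.4],[-12,38,-1,0,0,-40,0.4],[-12,38,-1,0,0,-40,0.4]]])

```text
clock: 25.13
tool_pos: [0.1884, 0.6149, 0.2118]
orientation: [180.0, -0.1, -91.4]
force: [-0.4, -1.4, 0.7]
opening: 0.0351
gripper_force: 0.0
```

```bash
python3 - <<'E'
from h import *
t=snapshot("top");cv2.imwrite("pics/top9.png",t["frame"][...,::-1])
S=snapshot("scene");cv2.imwrite("pics/scene9.png",S["frame"][...,::-1])
a=cv2.resize(t["frame"][200:350,190:310,::-1],None,fx=4,fy=4,interpolation=cv2.INTER_CUBIC)
b=cv2.resize(S["frame"][260:420,230:390,::-1],None,fx=2,fy=2)
im=np.zeros((600,800,3),np.uint8);im[:,:480]=a;im[:320,480:800]=b;cv2.imwrite("pics/end.png",im)
for nm in("top0","top9"):
    f=cv2.imread(f"pics/{nm}.png").astype(int);U=[]
    for th in np.radians([-34,56,146,236]):
        q=proj(t,[.5292+.093*np.cos(th),.2957+.093*np.sin(th),.033])[0];x,y=q.round().astype(int)
        w=np.clip(220-f[y-5:y+6,x-5:x+6].sum(2),0,None);Y,X=np.mgrid[y-5:y+6,x-5:x+6]
        U.append(at(t,((X*w).sum()/w.sum(),(Y*w).sum()/w.sum()),.033)[:2])
    U=np.array(U);m=U.mean(0);print(nm,m,[(np.degrees(np.arctan2(*(u-m)[::-1]))%90).round(2) for u in U])
f=t["frame"].astype(int);m=(f[...,0]>130)&(f[...,1]<70)&(f[...,2]<70);m[:, :235]=0;m[:,285:]=0;m[:305]=0;m[350:]=0
ys,xs=np.nonzero(m);P=np.array([at(t,(x,y),.098)[:2] for x,y in zip(xs,ys)]);v=np.linalg.svd(P-P.mean(0))[2][0]
print("key",P.mean(0),np.degrees(np.arctan2(v[1],v[0]))%180)
E
```

```text
top0 [0.52802702 0.29510726] [np.float64(55.83), np.float64(55.97), np.float64(56.12), np.float64(55.82)]
top9 [0.52803681 0.29513377] [np.float64(55.73), np.float64(55.76), np.float64(55.99), np.float64(55.68)]
key [0.3963586  0.27194455] 59.00982264389684
```

View pics/end.png

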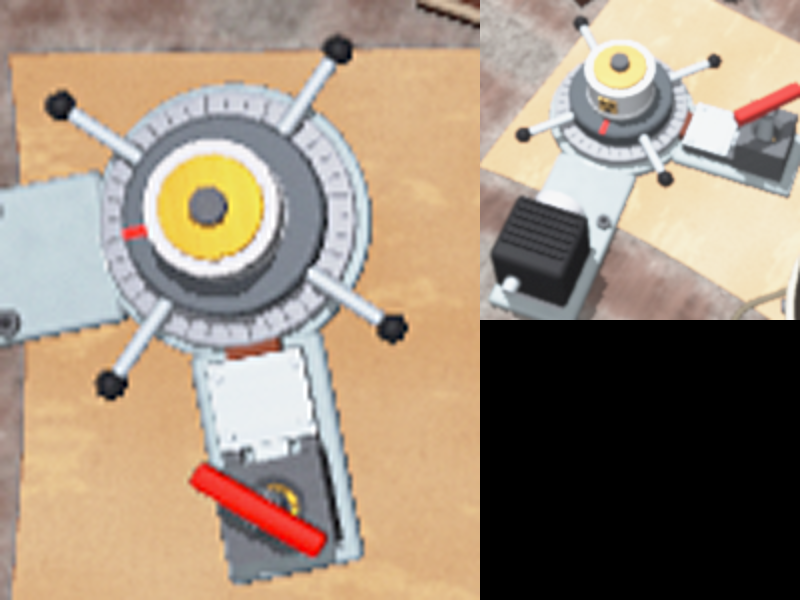

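The red line points at the lens (100.8° against a target of about 100.5°). The key stands in the post at 59°, which is the tight cam angle less the slot play. The bystanders were not touched, so I'm handing in.

```bash
python3 -c "
from plant import *
print(close_job())"
```

```text
the job is handed in; nothing more can be done
None
```

The job is handed in at about 25 s: the turntable is turned so the hallmark faces the lens to within about half a degree by my camera measurements, the key's angle shows the brake back at its tight stop, and the key is left standing in it; the judge's verdict was not shown.

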